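Clamp a glued-up cradled panel in the ratchet bench clamp

ROBOT

A 7-joint arm with a two-finger parallel gripper is mounted at the origin on the work surface. World frame = base frame: x ahead of the robot, y to its left, z up, the work surface at z = 0. Lengths are in m, angles in rad, forces in N, time in s.
With the tool pointing down it reaches from about 0.425 to 0.925 m from the base axis. Payload 6.8 kg.
Tool frame: the origin (TCP) lies at the very end of the fingers, on their centre line; the grasp point (between the pads) lies 19 mm behind it; z points along the fingers, y is the line along which they close (so a half turn about z gives the same grasp; the last joint's range is limited). The gripper opens to 85 mm and grips with 20 to 120 N. Pads are 22 mm wide; open, the fingers measure 114 mm over their backs; the gripper's body (76 mm by 85 mm) begins 54 mm behind the grasp point. The pads swing forward as they close: fully open they stand 13 mm farther back than shut.
Start: joints at [-1.342, 0.477, 0.022, 1.555, -0.011, 1.109, -0.083], TCP at [0.223, 0.637, 0.231] pointing down, gripper open.
Joint ranges: [-2.96, 2.96], [-0.34, 2.1], [-1.41, 1.46], [0.24, 2.44], [-1.37, 4.51], [0.17, 1.92], [-2.96, 2.96]. Speed limits (rad/s): [2.39, 2.39, 3.14, 3.14, 3.14, 3.14, 3.14].

INTERFACE

Orientations are given as a unit quaternion [w, x, y, z].
In Python, from station import bot gives the robot as it stands. The module is installed in compiled form; this text tells all that it offers.
- The arm moves only by the shell command python3 -m jog 'ROWS' [OPENING] [FORCE]. ROWS is JSON, a list of rows, each a list of 4 numbers: the shift along the tool's x, y, z in cm, then the turn about the tool's z in rad. In form: [[x, y, z, spin], ...]. A call has 1 to 20 rows; each row is the pose to reach, as a shift and turn from the pose commanded when the call began, along the tool's axes at that moment; what a row does not reach only later rows make up. A row lasts 1/12 s, in which the tool goes at most 41.7 mm and 7.16 degrees, less where a joint would pass 70% of its speed; a pose out of reach is approached as far as the arm can. A call with a gripper value outside its range is refused whole. OPENING is the closure, from -1 (fully open) to 1 (shut), set as the call begins (- or left out, the last holds). The fingers move at their own pace and stop on an object; FORCE is the grip in N (left out, the last holds). Time passes only in rows, so rows that repeat a pose let the fingers close. It gives the time, the measured TCP pose, the force, the opening and the grip force at its end, in the units of the state.
- bot.get_obs(): the state, without advancing time (a new reading comes with each control period).
- bot.read_camera(name): name is "scene" or "top"; returns a dict with "pixels" (384x512x3 uint8, red, green, blue), "depth" (384x512 float32, m along the optical axis (not along the pixel's ray), 0 where there is no reading), "fovy" (degrees; the focal length in pixels is half the picture's height over the tangent of half this angle, whatever the lens; pixels are square), "cx", "cy" (the principal point, pixels), "pose" (4x4, takes a point from camera to world coordinates). Camera axes: x right, y down, z forward; pixel columns grow to the right and rows downward; lengths in m; the calibration is good to about 2 mm. A picture is of the moment at which its call begins.
- bot.hand_in(): hands the job in; it is judged then, once.
The state is a dict: "t": time; "q": joint angles; "joint_vel": joint speeds; "joint_torque": joint torques, N m; "eef_pos": TCP position; "tool_rot": TCP orientation; "contact_force": force on the tool from outside, world axes, zero at the start; "torque": the same for the moment, N m; "gripper_width": opening from 0.0 (shut) to 1.0 (fully open); "grasp_force": force on a finger pad.
Only numpy, scipy, OpenCV 4.12 (cv2) and the standard library are available. Lean on these libraries where they do the work, as an engineer would, in place of code of your own. Each camera call takes 0.05 s, during which the arm holds its last target. There are 200 camera calls.

TASK

Lay the small wooden cradled panel squarely on the bed of the ratchet clamp, between the stop plate and the spring-backed jaw, the way up it lies now. Then take the lever's upright grip and pump it in full short strokes, one tooth each, until the jaw has gone firmly tight on the panel (well beyond the first touch, but stop in time: more than about 27 N crushes the fresh joint), swing the lever fully back and let go. Move the jaw and its toothed bar with the lever only, never by pushing them, and leave the other things on the table where they are.

Things in the scene. Friction and masses are not known exactly. Their poses are not given: they have to be found in the camera images.
- panel: small cradled painting panel of pale wood, an open-topped shallow tray shape lying face board down: 50 (x) x 70 (y) x 30 mm high, walls 7 mm, about 90 g, loose on the table. Origin: centre of its underside; z up. It goes into the clamp with its 70 mm length along the clamp's y (either way round), gripped across its 50 mm width.
- clamp: grey steel ratchet bench clamp fixed to the table, about 130 x 450 mm. Origin on the table, on the clamping axis; z up. Its y is the clamping axis: stop plate at the -y end, jaw moving to -y. The flat bed is 15 mm above the origin, open to both sides, 45 mm to -x and 85 mm to +x.
- bed_mid (a point): point on the bed's surface on the clamping axis, near the middle of the space between plate and jaw; axes as the clamp. At the start this space is 80 to 132 mm long for the 70 mm panel. The panel belongs centred on the axis (within 10 mm across) and square to it (within 0.12 rad).
- plate_face (a point): middle of the stop plate's face, which looks to the clamp's +y at the panel; 50 mm wide, top 31 mm above the bed. The plate floats: the panel pushes it back to -y against a light drag (about 1.5 N) through 3 to 30 mm of unknown play before it is solid, so the first touch is not yet a clamped panel.
- jaw: dark steel moving jaw, 46 mm wide, 14 mm thick, top 29 mm above the bed, on a visible coil spring at the end of the toothed bar. Origin on the clamp's axis at its front (-y) face, at table level; axes as the clamp. Moves only with the bar and its spring.
- jaw_face (a point): middle of the jaw's front face. Its spring has 4 N preload and 1.2 N per mm: each tooth after the panel is solid adds about 12 N. Firmly tight means it still presses the panel with at least 5 N once the lever is back; it must never press with more than 27 N, even for a moment.
- rack: toothed steel bar that carries the jaw and slides along the clamp's y; 175 mm long, top 46 mm above the table, saw teeth of 10 mm pitch on its -x side. A full lever stroke moves it one tooth to -y; a holding pawl keeps it from going back. Friction about 1 N. Axes as the clamp; origin at the clamp's origin at the start.
- lever (a joint): lever angle in rad: 0 = fully back at its rest stop, 0.22 = forward stop; growing = anticlockwise from above, grip moving to the clamp's -y. Tooth clicks in at 0.17: make sure it truly gets to 0.19 or more (an arm gives under load). Swing back below 0.03 for the next tooth and at the end. No return spring: pull back (about 2 N).
- lever_grip (a point): point to hold on the lever's black upright grip post, on its axis: post 22 mm in diameter, from 63 to 123 mm above the table, this point at 100 mm. 135 mm from the pivot; the post may turn between the fingers. It swings through about 27 mm per stroke.
- lever_pivot (a point): point on the lever's upright, fixed pivot axis, 100 mm above the table, on the clamp's +x side. An idle forward stroke takes 1 to 4 N at the grip; each newton of jaw force adds 0.55 N there. A sound rule: stop after the first full stroke that ends 6.5 N or more heavier at the grip than the first, idle ones do on average.
- brush_pot: bystander: blue ceramic pot, 76 mm in diameter, 100 mm high, with brushes to about 230 mm; origin under it
- pencil_tin: bystander: metal tin, 64 mm in diameter, 90 mm high, with pencils to about 165 mm; origin under it
- ink_bottle: bystander: small ink bottle, 42 mm in diameter, 65 mm high; origin under it
- paint_jar: bystander: paint jar, 60 mm in diameter, 80 mm high; origin under it
- glue_bottle: bystander: white glue bottle, 52 mm in diameter, 150 mm high; origin under it
- dish: bystander: white ceramic dish, 110 mm in diameter, 35 mm high; origin under it
- wide_brush: bystander: brush lying flat; origin under its middle
There are look-alikes about, which are no part of the job. Of the things that look like the panel, take the one that is farthest from the robot's base at the start.

How it is judged:
On the way, in this order (a step that is already met when the one before it is completed fails the run):
1. the panel lies flat and square on the clamp's bed between stop plate and jaw, let go (x of panel in the frame of clamp between -0.01 and 0.01 m and y of panel in the frame of clamp between -0.145 and -0.055 m and z of panel in the frame of clamp between 0.011 and 0.019 m and angle between the y axis of panel and the y axis of clamp, either way round below 0.12 rad and angle between panel's own z axis and vertical below 0.06 rad and contact force between the fingers and panel below 0.3 N), for 0.2 s.
2. the lever has been pumped until the jaw presses the panel with more than 5 N (contact force between jaw and panel above 5 N and value of joint lever above 0.05 rad), for 0.1 s.
At the end, for the whole second after the job is handed in: The panel lies flat (within 4 mm of the bed's level), centred within 10 mm and square within 0.12 rad between plate and jaw, at rest, the jaw still pressing it with more than 5 N and less than 27 N; the lever is swung back to within 0.045 rad of its rest (x of panel in the frame of clamp between -0.01 and 0.01 m and y of panel in the frame of clamp between -0.145 and -0.055 m and z of panel in the frame of clamp between 0.011 and 0.019 m and angle between the y axis of panel and the y axis of clamp, either way round below 0.12 rad and angle between panel's own z axis and vertical below 0.06 rad and contact force between jaw and panel between 5 and 27 N and value of joint lever below 0.045 rad and linear speed of panel below 0.01 m/s); the robot touches nothing.
It fails at once if the jaw presses the panel with more than 27 N (contact force between jaw and panel above 27 N).
It fails at once if the robot pushes the jaw or its toothed bar directly (contact force between the arm and rack above 4 N).
It fails at once if the fingers push the jaw or its toothed bar directly (contact force between the fingers and rack above 4 N).
It fails at once if another thing on the table is moved more than 30 mm (distance of any of brush_pot, pencil_tin, ink_bottle, paint_jar, glue_bottle, dish, wide_brush from where it was at the start of the episode above 0.03 m).
It also fails if it takes over 64 s, if anything falls off the work surface, if the arm or the gripper's body presses on something with over 40 N, if the wrist force passes 120 N, or if a joint passes its speed limit or range.

## Working session

There is one attempt and no reset: what is moved stays moved. The work goes in short steps, Python scripts to look and compute and a shell command to move; the robot and the scene stay as the last step left them, time stands still between calls to the robot, and variables do not carry over. Pictures are saved under pics/ and viewed, at most 10 in all, crops included, and the job is handed in when it is done.

```bash
mkdir -p pics
python3 - <<'E'
from station import bot
import cv2,numpy as np
for n in("scene","top"):
    c=bot.read_camera(n); cv2.imwrite(f"pics/{n}0.png",c["pixels"][...,::-1]); np.savez(f"{n}0.npz",**c); print(n,c["fovy"],c["cx"],c["cy"],c["pose"].round(3).tolist())
o=bot.get_obs();print(o["t"],o["eef_pos"],o["tool_rot"],o["contact_force"],o["gripper_width"])
E
```

```text
scene 53.09301437047465 254.26009648740222 189.9076446796712 [[0.358, 0.746, -0.562, 1.19], [0.934, -0.292, 0.208, -0.249], [-0.009, -0.599, -0.801, 1.028], [0.0, 0.0, 0.0, 1.0]]
top 43.21874618650095 255.45554651494734 197.50008129598325 [[-0.017, -0.995, 0.095, 0.372], [-1.0, 0.016, -0.006, 0.009], [0.004, -0.095, -0.995, 1.665], [0.0, 0.0, 0.0, 1.0]]
0.1 [0.222887   0.63656959 0.23041591] [-7.96096097e-05  1.67597831e-01  9.85855097e-01 -8.30331237e-04] [ 0.37891731 -0.23758304  0.82238052] 0.9998422170407615
```

View pics/scene0.png

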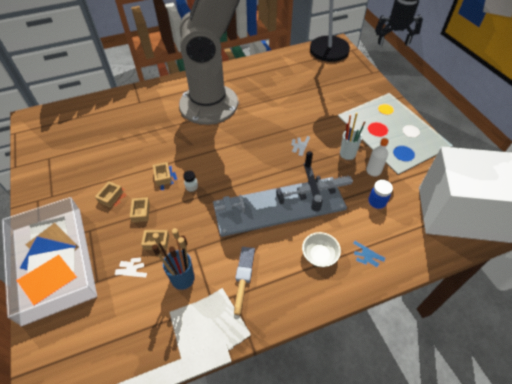

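View pics/top0.png

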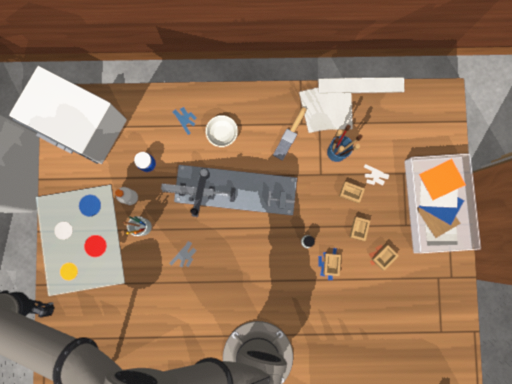

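Candidates in the top view: trays at (352,190), (360,227), (385,255) and (332,263). The base is at about (258,345), so the farthest is (352,190), next to the blue brush pot. I'll check it in one crop and measure.

```bash
cat > h.py <<'E'
import numpy as np,cv2
def cloud(c):
    h,w=c["depth"].shape; f=h/2/np.tan(np.radians(float(c["fovy"]))/2)
    u,v=np.meshgrid(np.arange(w),np.arange(h)); d=c["depth"]
    P=np.stack([(u-c["cx"])/f*d,(v-c["cy"])/f*d,d],-1)
    return P@c["pose"][:3,:3].T+c["pose"][:3,3]
def ray(c,u,v,z):
    h=c["depth"].shape[0]; f=h/2/np.tan(np.radians(float(c["fovy"]))/2)
    r=c["pose"][:3,:3]@np.array([(u-c["cx"])/f,(v-c["cy"])/f,1]); p=c["pose"][:3,3]
    return p+r*(z-p[2])/r[2]
E
python3 - <<'E'
from h import *
T=dict(np.load("top0.npz"));S=dict(np.load("scene0.npz"))
P=cloud(T)
hsv=cv2.cvtColor(T["pixels"],cv2.COLOR_RGB2HSV)
for (u,v) in [(352,190),(360,227),(385,255),(332,263)]:
    a=P[v-16:v+17,u-16:u+17]; m=(a[...,2]>.018)&(a[...,2]<.036)
    print(u,v,"base dist",np.linalg.norm(ray(T,u,v,.03)[:2]).round(3),"z",np.percentile(a[...,2],[5,50,95]).round(3), m.sum())
    q=m.astype(np.uint8); n,l,s,_=cv2.connectedComponentsWithStats(q)
    k=1+s[1:,4].argmax(); pts=a[l==k][:,:2].astype(np.float32)
    r=cv2.minAreaRect(pts*1000); print(r)
print("table z",np.median(P[210:240,270:295,2]))
# clamp crop views
c=T["pixels"][140:235,155:405];cv2.imwrite("pics/c1.png",cv2.resize(c[...,::-1],None,fx=3.2,fy=3.2,interpolation=cv2.INTER_CUBIC))
c=S["pixels"][145:270,125:360];cv2.imwrite("pics/c2.png",cv2.resize(c[...,::-1],None,fx=3.4,fy=3.4,interpolation=cv2.INTER_CUBIC))
E
```

```text
352 190 base dist 0.64 z [-0.008  0.     0.029] 154
((543.581787109375, -329.54034423828125), (71.92428588867188, 51.49159622192383), 66.83853912353516)
360 227 base dist 0.55 z [-0.007  0.     0.03 ] 156
((418.52581787109375, -351.7276306152344), (51.13988494873047, 69.66144561767578), 74.12543487548828)
385 255 base dist 0.542 z [-0.007  0.001  0.03 ] 167
((320.95819091796875, -434.1405334472656), (49.267967224121094, 71.14350891113281), 43.08805847167969)
332 263 base dist 0.396 z [-0.007  0.001  0.03 ] 153
((299.6280517578125, -253.62100219726562), (51.27865982055664, 69.59485626220703), 83.3230209350586)
table z -0.0007470270658731515
```

View pics/c1.png

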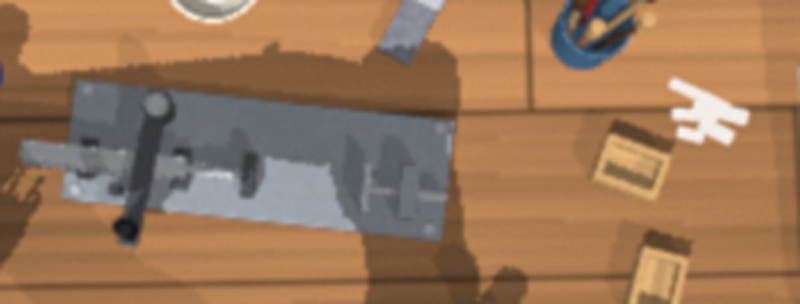

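View pics/c2.png

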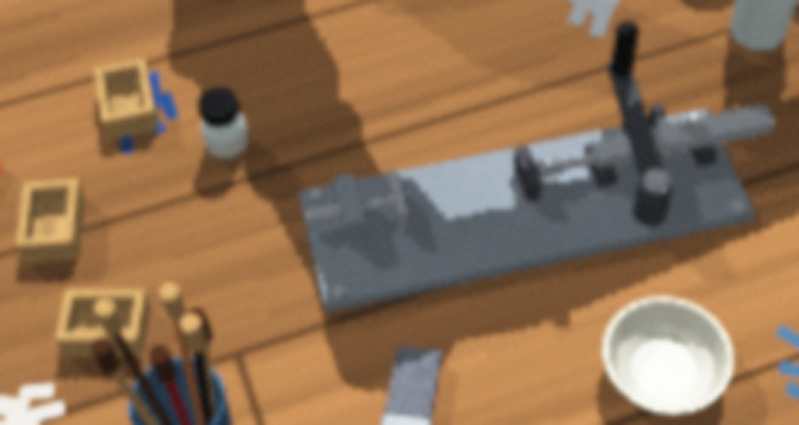

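The crops show a pale tray, the chosen panel, at top (352,190). The clamp's stop plate is at c1 (370,185), its jaw at (248,173), the pivot knob at (157,103) and the grip at (125,228). Next I'll measure the clamp frame.

Run:
```python
from h import *
T=dict(np.load("top0.npz"));S=dict(np.load("scene0.npz"))
for N,c,(r0,r1,c0,c1) in (("top",T,(150,230,155,310)),("scene",S,(140,250,205,360))):
    P=cloud(c); hsv=cv2.cvtColor(c["pixels"],cv2.COLOR_RGB2HSV)
    roi=np.zeros(P.shape[:2],bool);roi[r0:r1,c0:c1]=1
    bed=roi&(abs(P[...,2]-.015)<.006)&((hsv[...,1]<90))
    n,l,s,_=cv2.connectedComponentsWithStats(bed.astype(np.uint8));print(N,"bed comps",s[1:,4][:6])
    b=P[l>0] if 0 else P[l==1+s[1:,4].argmax()]
    R=cv2.minAreaRect((P[bed][:,:2]*1000).astype(np.float32));print("bed",R,np.median(b[:,2]))
    th=R[2] if R[1][0]>R[1][1] else R[2]+90
    a=np.radians(th); ey=np.array([np.cos(a),np.sin(a)]); 
    if ey[1]<0: ey=-ey
    ex=np.array([ey[1],-ey[0]]); ctr=np.array(R[0])/1000; o=ctr-.02*ex  # axis is 20mm toward -x of bed centre
    Q=P[roi]; X=(Q[:,:2]-o)@ex; Y=(Q[:,:2]-o)@ey; Z=Q[:,2]
    print("ey",ey,"axis pt",o)
    for nm,m in (("tall>.085",Z>.085),("axis .036-.05",(abs(X)<.03)&(Z>.036)&(Z<.052))):
        print(nm,m.sum(), np.percentile(X[m],[3,50,97]).round(3),np.percentile(Y[m],[3,50,97]).round(3))
        h,e=np.histogram(Y[m],np.arange(-.24,.26,.01)); print([(round(x,3),k) for k,x in zip(h,e) if k])
    hi=roi&(P[...,2]>.1); n,l,s,ce=cv2.connectedComponentsWithStats(hi.astype(np.uint8))
    for k in range(1,n):
        if s[k,4]>4: print("high",s[k,4],ce[k].round(1),P[l==k].mean(0).round(4),P[l==k][:,2].max().round(3))
```

```text
top bed comps [  89    1  386 2520    1    1]
bed ((566.796875, 95.84089660644531), (225.41575622558594, 477.41552734375), 4.82383918762207) 0.014071203540294563
ey [-0.08409245  0.99645796] axis pt [0.54686772 0.09415905]
tall>.085 103 [-0.181 -0.181 -0.048] [-0.07  -0.07   0.119]
[(np.float64(-0.08), np.int64(58)), (np.float64(0.1), np.int64(23)), (np.float64(0.11), np.int64(20)), (np.float64(0.12), np.int64(2))]
axis .036-.05 357 [-0.027  0.009  0.029] [-0.185  0.076  0.198]
[(np.float64(-0.2), np.int64(4)), (np.float64(-0.19), np.int64(14)), (np.float64(-0.18), np.int64(8)), (np.float64(-0.15), np.int64(6)), (np.float64(-0.14), np.int64(5)), (np.float64(-0.03), np.int64(12)), (np.float64(-0.02), np.int64(35)), (np.float64(-0.01), np.int64(10)), (np.float64(0.0), np.int64(9)), (np.float64(0.01), np.int64(8)), (np.float64(0.02), np.int64(6)), (np.float64(0.04), np.int64(7)), (np.float64(0.05), np.int64(18)), (np.float64(0.06), np.int64(23)), (np.float64(0.07), np.int64(21)), (np.float64(0.08), np.int64(3)), (np.float64(0.1), np.int64(17)), (np.float64(0.11), np.int64(23)), (np.floa
[... 859 characters left out ...]
0.029 -0.012  0.012] [0.018 0.12  0.179]
[(np.float64(-0.06), np.int64(3)), (np.float64(0.01), np.int64(10)), (np.float64(0.02), np.int64(11)), (np.float64(0.03), np.int64(10)), (np.float64(0.04), np.int64(4)), (np.float64(0.06), np.int64(3)), (np.float64(0.07), np.int64(19)), (np.float64(0.08), np.int64(17)), (np.float64(0.09), np.int64(21)), (np.float64(0.1), np.int64(25)), (np.float64(0.11), np.int64(25)), (np.float64(0.12), np.int64(24)), (np.float64(0.13), np.int64(21)), (np.float64(0.14), np.int64(23)), (np.float64(0.15), np.int64(25)), (np.float64(0.16), np.int64(26)), (np.float64(0.17), np.int64(23)), (np.float64(0.18), np.int64(5))]
high 59 [309.1 155.1] [0.4861 0.1975 0.1181] 0.129
```

Run:
```python
from h import *
T=dict(np.load("top0.npz"));S=dict(np.load("scene0.npz"))
for N,c,(r0,r1,c0,c1) in (("top",T,(150,230,155,310)),("scene",S,(140,250,205,360))):
    P=cloud(c); hsv=cv2.cvtColor(c["pixels"],cv2.COLOR_RGB2HSV)
    roi=np.zeros(P.shape[:2],bool);roi[r0:r1,c0:c1]=1
    bed=roi&(abs(P[...,2]-.015)<.006)&(hsv[...,1]<75)
    q=cv2.morphologyEx(bed.astype(np.uint8),cv2.MORPH_OPEN,np.ones((3,3)))
    n,l,s,_=cv2.connectedComponentsWithStats(q); m=l==1+s[1:,4].argmax()
    R=cv2.minAreaRect((P[m][:,:2]*1000).astype(np.float32));print(N,"bed",np.round(R[0],1),np.round(R[1],1),R[2])
    # fit +x edge: per world-y bin the max x of bed
    b=P[m]; 
    for sgn,name in((1,"+x"),(-1,"-x")):
        ys=np.arange(-.02,.27,.01); e=[]
        for y in ys:
            k=abs(b[:,1]-y)<.005
            if k.sum()>3: e.append((y,sgn*np.max(sgn*b[k,0])))
        e=np.array(e); p=np.polyfit(e[:,0],e[:,1],1); r=e[:,1]-np.polyval(p,e[:,0]); g=abs(r)<.004
        p=np.polyfit(e[g,0],e[g,1],1); print(name,"edge slope",p[0].round(4),"x at y=.1:",np.polyval(p,.1).round(4),g.sum(),len(g))
    print("ends y",np.percentile(b[:,1],[.2,99.8]).round(4))
    # rack bar behind: z .04-.05, y .2..0.36
    k=roi&(abs(P[...,2]-.046)<.006)&(P[...,1]>.22)&(P[...,1]<.4)&(hsv[...,1]<90)
    r=P[k]; p=np.polyfit(r[:,1],r[:,0],1); print("rack slope",p, k.sum(), r.mean(0), r[:,1].max())
    np.save(N+"P.npy",P)
c=T
print([ray(T,155+u/3.2,140+v/3.2,z).round(4) for u,v,z in((125,228,.123),(157,103,.075),(368,185,.046),(248,173,.044))])
```

```text
top bed [549.4 -18. ] [ 97.1 142.8] 69.15890502929688
+x edge slope 6.6169 x at y=.1: 0.9264 1 8
-x edge slope 0.1993 x at y=.1: 0.5101 6 8
ends y [-0.0789  0.0492]
rack slope [0.14228439 0.52387207] 177 [0.56199964 0.26796732 0.04497719] 0.3161467230924941
scene bed [560.7  68. ] [409.8 132.1] 82.6815185546875
+x edge slope 0.1219 x at y=.1: 0.6301 22 30
-x edge slope 0.401 x at y=.1: 0.5303 5 30
ends y [-0.1395  0.2672]
rack slope [-0.6593961  0.7335758] 253 [0.54675976 0.28331385 0.04683312] 0.3953578570747619
[array([0.4793, 0.1962, 0.123 ]), array([0.6116, 0.1684, 0.075 ]), array([ 0.5257, -0.0493,  0.046 ]), array([0.5405, 0.0764, 0.044 ])]<stdin>:18: RankWarning: Polyfit may be poorly conditioned
```

```bash
cat >> h.py <<'E'
from scipy.spatial.transform import Rotation as Ro
def go(x,y,z,yaw,o=None):
    "shift (cm) in tool axes and spin to put TCP at xyz with tool y at yaw deg"
    from station import bot
    o=o or bot.get_obs(); w,a,b,c=o["tool_rot"]; R=Ro.from_quat([a,b,c,w]).as_matrix()
    s=R.T@(np.array([x,y,z])-o["eef_pos"])*100
    cur=np.degrees(np.arctan2(R[1,1],R[0,1])); d=(cur-yaw+90)%180-90
    print("now",o["eef_pos"].round(4),"yaw",round(cur,1),"tilt",R[:,2].round(3),"| shift",s.round(2),"spin",np.radians(d).round(3),"or",np.radians(d+(180 if d<0 else -180)).round(3))
E
python3 - <<'E'
from h import *
P=np.load("topP.npy"); S=np.load("sceneP.npy")
for N,Q in(("top",P),("scene",S)):
    Q=Q.reshape(-1,3)
    k=(Q[:,2]>.06)&(Q[:,2]<.26)&(abs(Q[:,0]-.6)<.2)&(abs(Q[:,1]+.3)<.15)
    q=Q[k]; print(N,k.sum(),q[:,:2].min(0).round(3),q[:,:2].max(0).round(3))
    for lo in(.08,.12,.16,.2):
        w=q[(q[:,2]>lo)&(q[:,2]<lo+.04)]
        if len(w): print(lo,len(w),w[:,:2].min(0).round(3),w[:,:2].max(0).round(3))
    m=(Q[:,2]>.022)&(Q[:,2]<.036)&(np.linalg.norm(Q[:,:2]-[.5436,-.3295],axis=1)<.055)
    print("panel",m.sum(),cv2.minAreaRect((Q[m][:,:2]*1000).astype(np.float32)))
go(.52,.15,.27,-10)
E
```

```text
top 428 [ 0.648 -0.325] [ 0.728 -0.244]
0.08 127 [ 0.648 -0.32 ] [ 0.722 -0.248]
0.12 37 [ 0.659 -0.316] [ 0.718 -0.252]
0.16 43 [ 0.652 -0.318] [ 0.718 -0.244]
0.2 149 [ 0.652 -0.325] [ 0.728 -0.244]
panel 137 ((543.8585205078125, -329.0097351074219), (70.15310668945312, 50.224117279052734), 68.48505401611328)
scene 1004 [ 0.65  -0.326] [ 0.729 -0.245]
0.08 304 [ 0.65  -0.322] [ 0.725 -0.248]
0.12 116 [ 0.663 -0.318] [ 0.721 -0.253]
0.16 136 [ 0.661 -0.324] [ 0.724 -0.245]
0.2 285 [ 0.653 -0.326] [ 0.729 -0.245]
panel 214 ((545.157958984375, -329.58258056640625), (71.40011596679688, 50.80752944946289), 67.63700866699219)
now [0.2229 0.6366 0.2304] yaw 70.7 tilt [-0.    -0.002 -1.   ] | shift [-44.12 -36.11  -3.89] spin 1.409 or -1.733
```

```bash
python3 -m jog '[[-44.1,-36.1,-3.9,1.4],[-44.1,-36.1,-3.9,1.4],[-44.1,-36.1,-3.9,1.4],[-44.1,-36.1,-3.9,1.4],[-44.1,-36.1,-3.9,1.4],[-44.1,-36.1,-3.9,1.4],[-44.1,-36.1,-3.9,1.4],[-44.1,-36.1,-3.9,1.4],[-44.1,-36.1,-3.9,1.4],[-44.1,-36.1,-3.9,1.4],[-44.1,-36.1,-3.9,1.4],[-44.1,-36.1,-3.9,1.4],[-44.1,-36.1,-3.9,1.4],[-44.1,-36.1,-3.9,1.4],[-44.1,-36.1,-3.9,1.4],[-44.1,-36.1,-3.9,1.4]]' -1; python3 -c "
from h import *
go(.5445,-.3293,.12,-22.2)"
```

```text
t: 1.43
eef_pos: [0.5206, 0.1485, 0.2702]
tool_rot: [0.0, 0.765, 0.644, -0.0]
contact_force: [-1.6, 0.6, 0.2]
gripper_width: 0.997
grasp_force: 0.0
now [0.5206 0.1485 0.2702] yaw -9.8 tilt [-0. -0. -1.] | shift [-46.68  10.47  15.04] spin 0.217 or -2.925
```

```bash
python3 -m jog '[[-46.7,10.5,6,0.217],[-46.7,10.5,6,0.217],[-46.7,10.5,6,0.217],[-46.7,10.5,6,0.217],[-46.7,10.5,6,0.217],[-46.7,10.5,6,0.217],[-46.7,10.5,6,0.217],[-46.7,10.5,6,0.217],[-46.7,10.5,6,0.217],[-46.7,10.5,6,0.217],[-46.7,10.5,6,0.217],[-46.7,10.5,6,0.217],[-46.7,10.5,15,0.217],[-46.7,10.5,15,0.217],[-46.7,10.5,15,0.217],[-46.7,10.5,15,0.217],[-46.7,10.5,15,0.217]]'; python3 -c "
from h import *
go(.5445,-.3293,.006,-22.2)
from station import bot
for n in('scene','top'):
    c=bot.read_camera(n)
    if n=='top': cv2.imwrite('pics/t1.png',cv2.resize(c['pixels'][130:260,280:440,::-1],None,fx=4,fy=4))
    Q=cloud(c).reshape(-1,3); m=(Q[:,2]>.022)&(Q[:,2]<.036)&(np.linalg.norm(Q[:,:2]-[.5445,-.3293],axis=1)<.055)
    print(n,m.sum(),cv2.minAreaRect((Q[m][:,:2]*1000).astype(np.float32)))
"
```

```text
t: 2.85
eef_pos: [0.5473, -0.3264, 0.1211]
tool_rot: [-0.0, 0.828, 0.56, 0.0]
contact_force: [-0.1, 0.3, 0.4]
gripper_width: 1.001
grasp_force: 0.0
now [ 0.5473 -0.3264  0.1211] yaw -21.9 tilt [ 0.  0. -1.] | shift [-0.38 -0.15 11.51] spin 0.006 or -3.135
scene 184 ((545.3662719726562, -330.04766845703125), (71.3315658569336, 50.12109375), 68.4967041015625)
top 40 ((558.6393432617188, -302.0030212402344), (19.629423141479492, 51.389869689941406), 46.69399642944336)
```

```bash
python3 -m jog '[[-0.35,-0.15,4,0.006],[-0.35,-0.15,8,0.006],[-0.35,-0.15,11.4,0.006],[-0.35,-0.15,11.4,0.006],[-0.35,-0.15,11.4,0.006]]' && python3 -m jog '[[0,0,0,0],[0,0,0,0],[0,0,0,0],[0,0,0,0],[0,0,0,0],[0,0,0,0],[0,0,0,0]]' 1 25
```

```text
t: 3.37
eef_pos: [0.544, -0.3298, 0.0071]
tool_rot: [-0.0, 0.83, 0.557, -0.0]
contact_force: [0.1, -0.6, 0.8]
gripper_width: 0.999
grasp_force: 0.0
t: 3.95
eef_pos: [0.5453, -0.3309, 0.009]
tool_rot: [0.002, 0.83, 0.557, 0.001]
contact_force: [-1.7, 1.5, 7.2]
gripper_width: 0.578
grasp_force: 25.7
```

```bash
python3 -m jog '[[0,0,-4,0],[0,0,-8,0],[0,0,-12,0],[0,0,-12,0],[0,0,-12,0]]'
python3 - <<'E'
from h import *
go(.533,.012,.13,-7.3)
P=np.load("topP.npy").reshape(-1,3);S=np.load("sceneP.npy").reshape(-1,3)
a=np.radians(82.7); ey=np.array([np.cos(a),np.sin(a)]); ex=np.array([ey[1],-ey[0]]); o=np.array([.533,.012])
for N,Q in(("top",P),("scene",S)):
    d=Q[:,:2]-o; X=d@ex; Y=d@ey
    for nm,lo,hi in(("plate",-.13,-.03),("jaw",.03,.13)):
        m=(abs(X)<.035)&(Y>lo)&(Y<hi)&(Q[:,2]>.030)&(Q[:,2]<.05)
        n,b=np.histogram(Y[m],np.arange(lo,hi+.001,.004))
        print(N,nm,"X",np.percentile(X[m],[5,95]).round(4),[(round(float(v),3),int(k)) for k,v in zip(n,b) if k])
E
```

```text
t: 4.37
eef_pos: [0.5456, -0.3312, 0.1302]
tool_rot: [0.003, 0.83, 0.557, 0.002]
contact_force: [-0.6, -0.5, -0.6]
gripper_width: 0.583
grasp_force: 27.5
now [ 0.5456 -0.3312  0.1302] yaw -22.3 tilt [ 0.007 -0.002 -1.   ] | shift [ 31.28 -14.18  -0.07] spin -0.262 or 2.88
top plate X [-0.0251  0.0222] [(-0.13, 6), (-0.126, 4), (-0.122, 4), (-0.118, 4), (-0.114, 14), (-0.11, 17), (-0.106, 10), (-0.102, 15), (-0.098, 16), (-0.094, 9), (-0.09, 4), (-0.086, 2), (-0.082, 3), (-0.078, 2), (-0.074, 2), (-0.07, 2), (-0.066, 4), (-0.062, 15), (-0.058, 15)]
top jaw X [-0.0205  0.0163] [(0.058, 13), (0.062, 17), (0.066, 16), (0.07, 12), (0.074, 4), (0.078, 2), (0.082, 4), (0.086, 5), (0.09, 6), (0.094, 4), (0.098, 5), (0.102, 3), (0.106, 2), (0.11, 3), (0.114, 5), (0.118, 3), (0.122, 2), (0.126, 4)]
scene plate X [-0.0224  0.028 ] [(-0.13, 7), (-0.126, 7), (-0.122, 5), (-0.118, 4), (-0.114, 16), (-0.11, 11), (-0.106, 6), (-0.102, 11), (-0.098, 11), (-0.094, 4), (-0.09, 3), (-0.086, 1), (-0.082, 4), (-0.078, 3), (-0.074, 3), (-0.07, 3), (-0.066, 17), (-0.062, 15), (-0.058, 14)]
scene jaw X [-0.0184  0.0221] [(0.058, 25), (0.062, 17), (0.066, 21), (0.07, 11), (0.074, 7), (0.078, 5), (0.082, 8), (0.086, 6), (0.09, 6), (0.094, 6), (0.098, 3), (0.102, 5), (0.106, 3), (0.11, 4), (0.114, 4), (0.118, 4), (0.122, 4), (0.126, 6)]
```

```bash
python3 -m jog '[[31.5,-14.2,0,-0.262],[31.5,-14.2,0,-0.262],[31.5,-14.2,0,-0.262],[31.5,-14.2,0,-0.262],[31.5,-14.2,0,-0.262],[31.5,-14.2,0,-0.262],[31.5,-14.2,0,-0.262],[31.5,-14.2,0,-0.262],[31.5,-14.2,0,-0.262],[31.5,-14.2,0,-0.262],[31.5,-14.2,0,-0.262],[31.5,-14.2,0,-0.262],[31.5,-14.2,0,-0.262]]'; python3 -c "
from h import *
go(.5333,.014,.0245,-7.3)"
```

```text
t: 5.45
eef_pos: [0.5315, 0.0132, 0.1262]
tool_rot: [0.0, 0.752, 0.66, -0.0]
contact_force: [-0.3, -0.8, -0.6]
gripper_width: 0.579
grasp_force: 27.5
now [0.5315 0.0132 0.1262] yaw -7.5 tilt [-0.    -0.001 -1.   ] | shift [ 0.11  0.17 10.17] spin -0.003 or 3.139
```

```bash
python3 -m jog '[[0.1,0.15,3,0],[0.1,0.15,6,0],[0.1,0.15,8,0],[0.1,0.15,9,0],[0.1,0.15,9.6,0],[0.1,0.15,9.6,0],[0.1,0.15,9.6,0]]'
python3 - <<'E'
from h import *
from station import bot
c=bot.read_camera("scene"); cv2.imwrite("pics/s2.png",cv2.resize(c["pixels"][120:260,180:380,::-1],None,fx=4,fy=4,interpolation=cv2.INTER_CUBIC))
go(.5333,.014,.0245,-7.3)
E
```

```text
t: 6.03
eef_pos: [0.534, 0.0154, 0.031]
tool_rot: [0.0, 0.751, 0.66, 0.0]
contact_force: [0.7, -1.0, -0.1]
gripper_width: 0.582
grasp_force: 27.5
now [0.5343 0.0158 0.0313] yaw -7.3 tilt [ 0.002  0.    -1.   ] | shift [-0.19 -0.08  0.68] spin -0.0 or 3.141
```

View pics/s2.png

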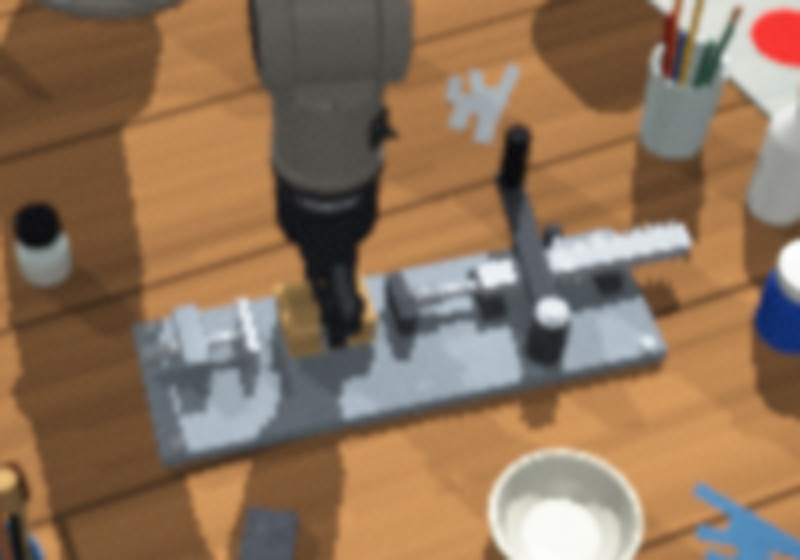

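The panel, at crop (325,320), sits between plate (248,325) and jaw (402,300), square to both. I'll lower it and let go.

```bash
python3 -m jog '[[-0.1,0,0.3,0],[-0.1,0,0.6,0],[-0.1,0,0.7,0],[-0.1,0,0.7,0]]'; python3 -m jog '[[0,0,0,0],[0,0,0,0],[0,0,0,0],[0,0,0,0],[0,0,0,0],[0,0,0,0]]' -1; python3 -m jog '[[0,0,-3,0],[0,0,-7,0],[0,0,-11,0],[0,0,-13,0],[0,0,-13,0]]'
python3 - <<'E'
from h import *
from station import bot
a=np.radians(82.7); ey=np.array([np.cos(a),np.sin(a)]); ex=np.array([ey[1],-ey[0]]); o=np.array([.533,.012])
for n in("scene","top"):
    c=bot.read_camera(n); Q=cloud(c).reshape(-1,3); d=Q[:,:2]-o;X=d@ex;Y=d@ey
    m=(abs(X)<.04)&(abs(Y)<.048)&(Q[:,2]>.036)&(Q[:,2]<.055)
    r=cv2.minAreaRect((np.c_[X,Y][m]*1000).astype(np.float32)); print(n,m.sum(),np.round(r[0],1),np.round(r[1],1),r[2], np.median(Q[m,2]))
E
```

```text
t: 6.42
eef_pos: [0.5337, 0.0152, 0.0241]
tool_rot: [0.0, 0.751, 0.661, 0.001]
contact_force: [-2.5, 0.1, 6.0]
gripper_width: 0.579
grasp_force: 28.3
t: 6.92
eef_pos: [0.5332, 0.0152, 0.0232]
tool_rot: [-0.0, 0.751, 0.661, -0.0]
contact_force: [0.3, -0.5, 0.3]
gripper_width: 1.002
grasp_force: 0.0
t: 7.33
eef_pos: [0.5363, 0.0151, 0.1579]
tool_rot: [0.002, 0.751, 0.661, 0.004]
contact_force: [0.4, -0.3, -0.4]
gripper_width: 1.003
grasp_force: 0.0
scene 207 [-2.2  4.1] [53.1 70.5] 0.3251818120479584 0.045393207235966626
top 0 [0. 0.] [0. 0.] 0.0 nan
  return _methods._mean(a, axis=axis, dtype=dtype,
  ret = ret.dtype.type(ret / rcount)
```

Run:
```python
from h import *
T=dict(np.load("top0.npz"));S=dict(np.load("scene0.npz"))
for c,(r0,r1,c0,c1) in((T,(203,220,186,202)),(S,(148,172,300,318))):
    P=cloud(c)[r0:r1,c0:c1]; g=c["pixels"][r0:r1,c0:c1].max(-1)
    m=(P[...,2]>.112)&(P[...,2]<.13)&(g<90); v,u=np.nonzero(m)
    print(m.sum(),"top-cap ray",ray(c,u.mean()+c0,v.mean()+r0,.122).round(4), P[m].mean(0).round(4) if m.any() else "")
P=cloud(T); 
for d in(P,cloud(S)):
    Q=d.reshape(-1,3); k=(np.linalg.norm(Q[:,:2]-[.61,.17],axis=1)<.03)&(Q[:,2]>.055)&(Q[:,2]<.14); print("pivot",k.sum(),Q[k].mean(0).round(4),np.percentile(Q[k],[5,95],axis=0).round(4).tolist())
go(.479,.198,.17,84.3)
from station import bot; print(bot.get_obs()["q"].round(2))
```

```text
34 top-cap ray [0.4813 0.199  0.122 ] [0.4813 0.1989 0.1228]
35 top-cap ray [0.4869 0.1964 0.122 ] [0.4864 0.1967 0.1214]
pivot 99 [0.6044 0.1729 0.0637] [[0.5841, 0.1622, 0.0566], [0.6244, 0.1835, 0.0717]]
pivot 106 [0.6081 0.1705 0.0663] [[0.5836, 0.1598, 0.059], [0.6275, 0.1818, 0.0727]]
now [0.5335 0.0155 0.1538] yaw -7.3 tilt [ 0.002  0.001 -1.   ] | shift [17.42 -7.71 -1.61] spin 1.544 or -1.598
[-0.61  0.38  0.58  2.   -0.28  0.84  0.  ]
```

```bash
python3 -m jog '[[0,0,-2,-0.12],[5,-2,-2,-0.25],[9,-4,-2,-0.37],[13,-5.5,-2,-0.5],[17.4,-7.4,-2,-0.62],[17.4,-7.4,-2,-0.74],[17.4,-7.4,-2,-0.86],[17.4,-7.4,-2,-0.98],[17.4,-7.4,-2,-1.1],[17.4,-7.4,-2,-1.22],[17.4,-7.4,-2,-1.34],[17.4,-7.4,-2,-1.46],[17.4,-7.4,-2,-1.6],[17.4,-7.4,-2,-1.6],[17.4,-7.4,-2,-1.6],[17.4,-7.4,-2,-1.6]]'
python3 - <<'E'
from h import *
from station import bot
go(.482,.198,.081,84.3)
print(bot.get_obs()["q"].round(2))
a=np.radians(82.7); ey=np.array([np.cos(a),np.sin(a)]); ex=np.array([ey[1],-ey[0]]); o=np.array([.533,.012])
c=bot.read_camera("scene"); Q=cloud(c).reshape(-1,3); d=Q[:,:2]-o;X=d@ex;Y=d@ey
m=(abs(X)<.04)&(abs(Y)<.048)&(Q[:,2]>.036)&(Q[:,2]<.055)
r=cv2.minAreaRect((np.c_[X,Y][m]*1000).astype(np.float32)); print("panel",m.sum(),np.round(r[0],1),np.round(r[1],1),r[2])
c=bot.read_camera("scene");cv2.imwrite("pics/s3.png",cv2.resize(c["pixels"][100:260,200:400,::-1],None,fx=3.7,fy=3.7,interpolation=cv2.INTER_CUBIC))
E
```

```text
t: 8.77
eef_pos: [0.4814, 0.1968, 0.1723]
tool_rot: [-0.001, 0.051, 0.999, -0.0]
contact_force: [0.4, -0.2, -1.0]
gripper_width: 1.002
grasp_force: 0.0
now [0.4814 0.1968 0.1723] yaw 84.2 tilt [-0.002 -0.001 -1.   ] | shift [-0.07  0.13  9.13] spin -0.002 or 3.14
[-0.68  0.29  0.2   1.99 -0.08  0.86  1.04]
panel 212 [-0.6  3.9] [70.5 52.5] 88.76978302001953
```

View pics/s3.png

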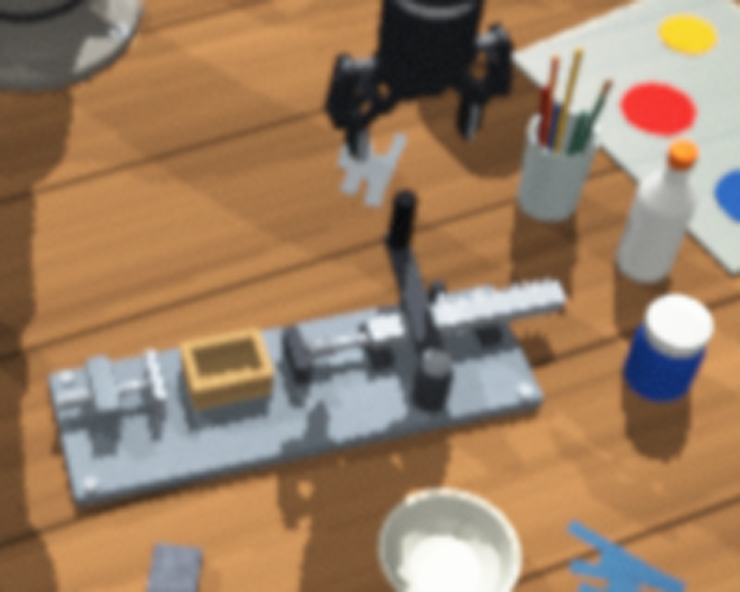

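The panel lies square between plate (155,375) and jaw (297,350). The open gripper stands over the grip post at (403,220). I'll go down and close on it.

```bash
python3 -m jog '[[0,0.1,3,0],[0,0.1,6,0],[0,0.1,9,0],[0,0.1,9,0],[0,0.1,9,0]]'; python3 -m jog '[[0,0,0,0],[0,0,0,0],[0,0,0,0],[0,0,0,0],[0,0,0,0],[0,0,0,0],[0,0,0,0],[0,0,0,0],[0,0,0,0]]' 1 40
```

```text
t: 9.28
eef_pos: [0.4809, 0.1976, 0.0824]
tool_rot: [-0.001, 0.049, 0.999, -0.001]
contact_force: [0.1, -0.7, 0.2]
gripper_width: 0.997
grasp_force: 0.0
t: 10.03
eef_pos: [0.4824, 0.1984, 0.0842]
tool_rot: [0.0, 0.049, 0.999, 0.0]
contact_force: [-0.8, 0.2, 7.2]
gripper_width: 0.246
grasp_force: 38.8
```

```bash
for i in 1; do python3 -m jog '[[0,0.2,0,0],[0,0.4,0,0],[0,0.4,0,0],[0,0.4,0,0]]'; done; python3 -m jog '[[0,-0.4,0,0],[0,-0.4,0,0],[0,-0.4,0,0]]'
```

```text
t: 10.37
eef_pos: [0.4829, 0.201, 0.0842]
tool_rot: [0.0, 0.05, 0.999, -0.0]
contact_force: [-2.3, -3.5, 7.5]
gripper_width: 0.245
grasp_force: 38.9
t: 10.62
eef_pos: [0.4823, 0.1981, 0.0842]
tool_rot: [0.0, 0.049, 0.999, 0.0]
contact_force: [-1.0, -1.0, 6.8]
gripper_width: 0.248
grasp_force: 39.0
```

```bash
python3 -m jog '[[0,0.4,0,0],[0,0.8,0,0],[0,0.8,0,0],[0,0.8,0,0]]'; python3 -m jog '[[0,0.2,0,0],[0,0.2,0,0],[0,0.2,0,0]]'
```

```text
t: 10.95
eef_pos: [0.4829, 0.2018, 0.0841]
tool_rot: [-0.0, 0.051, 0.999, -0.002]
contact_force: [-3.4, -11.8, 14.0]
gripper_width: 0.245
grasp_force: 40.0
t: 11.2
eef_pos: [0.4829, 0.2019, 0.0841]
tool_rot: [-0.001, 0.052, 0.999, -0.003]
contact_force: [-4.0, -17.1, 16.1]
gripper_width: 0.251
grasp_force: 40.7
```

```bash
python3 -m jog '[[0.02,-0.6,0,0],[0.04,-1.2,0,0],[0.06,-1.8,0,0],[0.07,-2.4,0,0],[0.05,-3,0,0],[0.0,-3.5,0,0],[0.0,-3.5,0,0],[0.0,-3.5,0,0]]'
```

```text
t: 11.87
eef_pos: [0.4785, 0.1749, 0.084]
tool_rot: [-0.001, 0.047, 0.999, 0.001]
contact_force: [-5.3, 4.0, 9.2]
gripper_width: 0.247
grasp_force: 40.0
```

```bash
python3 -m jog '[[0.1,0.6,0,0],[0.1,1.2,0,0],[0.1,1.8,0,0],[0.1,2.4,0,0],[0.1,2.95,0,0],[0.1,2.95,0,0],[0.1,2.95,0,0]]'; python3 -m jog '[[0,-0.6,0,0],[0,-1.2,0,0],[0.05,-1.8,0,0],[0.1,-2.4,0,0],[0.1,-2.95,0,0],[0.1,-2.95,0,0],[0.1,-2.95,0,0]]'
```

```text
t: 12.45
eef_pos: [0.4809, 0.2011, 0.0838]
tool_rot: [-0.001, 0.05, 0.999, -0.001]
contact_force: [-4.0, -4.1, 9.5]
gripper_width: 0.245
grasp_force: 40.1
t: 13.03
eef_pos: [0.4761, 0.1746, 0.0838]
tool_rot: [-0.001, 0.048, 0.999, 0.001]
contact_force: [-5.7, 2.7, 8.3]
gripper_width: 0.247
grasp_force: 40.2
```

```bash
cat > jaw.py <<'E'
from h import *
from station import bot
a=np.radians(82.7); ey=np.array([np.cos(a),np.sin(a)]); ex=np.array([ey[1],-ey[0]]); o=np.array([.533,.012])
c=bot.read_camera("scene"); Q=cloud(c); d=Q[...,:2]-o;X=d@ex;Y=d@ey;Z=Q[...,2]
px=c["pixels"].astype(int); wood=(px[...,0]-px[...,2]>45)
for n,m in(("panel",wood&(abs(X)<.033)&(Y>-.1)&(Y<.06)&(Z>.036)),("jaw",~wood&(abs(X)<.023)&(Y>-.01)&(Y<.1)&(Z>.036)&(Z<.05)),("plate",~wood&(abs(X)<.026)&(abs(X)>.009)&(Y>-.1)&(Y<-.03)&(Z>.036)&(Z<.052))):
    y=Y[m]; print(n,m.sum(),(np.percentile(y,[2,50,98])*1000).round(1), "X",(np.percentile(X[m],[2,50,98])*1000).round(1))
    if n=="panel": r=cv2.minAreaRect((np.c_[X,Y][m]*1000).astype(np.float32)); print(np.round(r[0],1),np.round(r[1],1),round(r[2],1))
E
python3 -m jog '[[0,0.6,0,0],[0,1.2,0,0],[-0.05,1.8,0,0],[-0.1,2.4,0,0],[-0.1,2.95,0,0],[-0.1,2.95,0,0],[-0.1,2.95,0,0]]'; python3 jaw.py
```

```text
t: 13.62
eef_pos: [0.4804, 0.2018, 0.0835]
tool_rot: [-0.001, 0.05, 0.999, -0.001]
contact_force: [-4.5, -2.4, 8.4]
gripper_width: 0.245
grasp_force: 40.4
panel 210 [-33.3   1.4  36.5] X [-26.5   0.2  25.2]Traceback (most recent call last):
  File "jaw.py", line 8, in <module>
    if n=="panel": r=cv2.minAreaRect((np.c_[X,Y][m]*1000).astype(np.float32)); print(np.round(r[0],1),np.round(r[1],1),round(r[2],1))
                                      ~~~~~~~~~~^^^
IndexError: boolean index did not match indexed array along axis 1; size of axis is 1024 but size of corresponding boolean axis is 512
```

```bash
sed -i 's/np.c_\[X,Y\]\[m\]/np.c_[X[m],Y[m]]/' jaw.py; python3 jaw.py
```

```text
panel 212 [-33.3   0.3  36.6] X [-26.3  -1.6  24.8]
[ -2.1 -27. ] [135.7  54.4] 87.1
jaw 107 [39.6 51.  95. ] X [-19.6   3.1  22.8]
plate 45 [-99.3 -62.9 -56.5] X [-23.1  13.   25.9]
```

```bash
python3 -m jog '[[0,-0.6,0,0],[0,-1.2,0,0],[0.05,-1.8,0,0],[0.1,-2.4,0,0],[0.1,-2.95,0,0],[0.1,-2.95,0,0],[0.1,-2.95,0,0]]'; python3 -m jog '[[0,0.6,0,0],[0,1.2,0,0],[-0.05,1.8,0,0],[-0.1,2.4,0,0],[-0.1,2.95,0,0],[-0.1,2.95,0,0],[-0.1,2.95,0,0]]'; python3 -m jog '[[0,-0.6,0,0],[0,-1.2,0,0],[0.05,-1.8,0,0],[0.1,-2.4,0,0],[0.1,-2.95,0,0],[0.1,-2.95,0,0],[0.1,-2.95,0,0]]'
```

```text
t: 14.3
eef_pos: [0.4754, 0.1746, 0.0835]
tool_rot: [-0.002, 0.048, 0.999, 0.0]
contact_force: [-6.9, 2.6, 8.2]
gripper_width: 0.246
grasp_force: 40.6
t: 14.88
eef_pos: [0.4797, 0.2019, 0.0833]
tool_rot: [-0.002, 0.05, 0.999, -0.001]
contact_force: [-5.6, -2.3, 7.4]
gripper_width: 0.247
grasp_force: 40.7
t: 15.47
eef_pos: [0.4755, 0.1749, 0.0833]
tool_rot: [-0.002, 0.047, 0.999, 0.0]
contact_force: [-6.3, 3.5, 4.6]
gripper_width: 0.243
grasp_force: 40.6
```

```bash
python3 -m jog '[[0,0.6,0,0],[0,1.2,0,0],[-0.05,1.8,0,0],[-0.1,2.4,0,0],[-0.1,2.95,0,0],[-0.1,2.95,0,0],[-0.1,2.95,0,0]]'; python3 jaw.py;  python3 -m jog '[[0,-0.6,0,0],[0,-1.2,0,0],[0.05,-1.8,0,0],[0.1,-2.4,0,0],[0.1,-2.95,0,0],[0.1,-2.95,0,0],[0.1,-2.95,0,0]]'
```

```text
t: 16.05
eef_pos: [0.4792, 0.2021, 0.0831]
tool_rot: [-0.002, 0.049, 0.999, -0.001]
contact_force: [-5.5, -1.3, 5.9]
gripper_width: 0.246
grasp_force: 40.8
panel 214 [-53.3 -18.2  16.7] X [-26.2   0.7  24.1]
[ -2.1 -35. ] [119.3  53.3] 87.9
jaw 129 [19.9 42.1 98.9] X [-17.9   1.7  20.7]
plate 36 [-99.3 -62.3 -55.8] X [-23.1  14.7  24.9]
t: 16.68
eef_pos: [0.4756, 0.1758, 0.0831]
tool_rot: [-0.001, 0.047, 0.999, 0.001]
contact_force: [-4.7, 5.4, 1.9]
gripper_width: 0.249
grasp_force: 41.8
```

```bash
python3 -m jog '[[0,0.6,0,0],[0,1.2,0,0],[-0.05,1.8,0,0],[-0.1,2.4,0,0],[-0.1,2.95,0,0],[-0.1,2.95,0,0],[-0.1,2.95,0,0]]'; python3 jaw.py;  python3 -m jog '[[0,-0.6,0,0],[0,-1.2,0,0],[0.05,-1.8,0,0],[0.1,-2.4,0,0],[0.1,-2.95,0,0],[0.1,-2.95,0,0],[0.1,-2.95,0,0]]'
```

```text
t: 17.27
eef_pos: [0.4794, 0.2016, 0.0829]
tool_rot: [-0.002, 0.05, 0.999, -0.001]
contact_force: [-5.3, -2.0, 4.1]
gripper_width: 0.245
grasp_force: 42.2
panel 208 [-61.7 -26.6   7.2] X [-25.2   1.8  24.3]
[ -2.  -35.4] [ 55.5 115.7] 1.8
jaw 156 [10.  41.8 99.6] X [-18.    1.7  21.8]
plate 44 [-99.1 -69.  -63. ] X [-24.6  11.5  25. ]
t: 17.9
eef_pos: [0.4755, 0.1757, 0.083]
tool_rot: [-0.001, 0.047, 0.999, 0.001]
contact_force: [-5.0, 7.0, -0.4]
gripper_width: 0.247
grasp_force: 42.2
```

```bash
python3 -m jog '[[0,0.6,0,0],[0,1.2,0,0],[-0.05,1.8,0,0],[-0.1,2.4,0,0],[-0.1,2.95,0,0],[-0.1,2.95,0,0],[-0.1,2.95,0,0]]'; python3 jaw.py; python3 jaw.py; python3 -c "
from station import bot
import cv2
c=bot.read_camera('scene');cv2.imwrite('pics/s4.png',cv2.resize(c['pixels'][140:240,205:365,::-1],None,fx=5,fy=5,interpolation=cv2.INTER_CUBIC))"
```

```text
t: 18.48
eef_pos: [0.4793, 0.2001, 0.0827]
tool_rot: [-0.002, 0.051, 0.999, -0.002]
contact_force: [-4.9, -4.8, 4.9]
gripper_width: 0.245
grasp_force: 42.7
panel 208 [-71.9 -37.   -3. ] X [-26.2  -1.1  24.7]
[ -0.4 -41.4] [ 54.2 103.7] 2.2
jaw 171 [-0.  37.2 98.8] X [-17.4   1.3  21.7]
plate 40 [-99.2 -79.  -72.7] X [-22.8  12.8  25.5]
panel 205 [-71.8 -37.5  -3. ] X [-26.9  -1.4  24.1]
[ -1.5 -41.3] [ 53.7 102.8] 3.2
jaw 178 [ 0.2 41.  98.9] X [-17.7   2.2  21.4]
plate 40 [-98.5 -78.7 -72.8] X [-20.9  11.5  25.3]
```

View pics/s4.png

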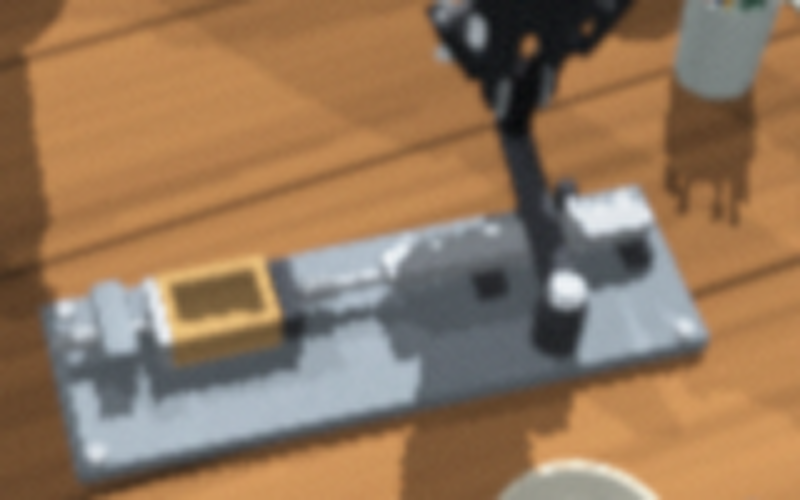

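Panel, plate and jaw each moved a full 10 mm on that stroke, so the plate is still floating. One more stroke.

```bash
python3 -m jog '[[0,-0.6,0,0],[0,-1.2,0,0],[0.05,-1.8,0,0],[0.1,-2.4,0,0],[0.1,-2.95,0,0],[0.1,-2.95,0,0],[0.1,-2.95,0,0]]'; python3 jaw.py
```

```text
t: 19.22
eef_pos: [0.4755, 0.1771, 0.0828]
tool_rot: [-0.001, 0.046, 0.999, 0.001]
contact_force: [-4.4, 11.6, -3.6]
gripper_width: 0.247
grasp_force: 42.2
panel 204 [-73.2 -37.6  -3.8] X [-26.7   2.8  24.4]
[ -1.3 -44.3] [99.6 52.6] 89.3
jaw 185 [-1.9 57.3 98.8] X [-18.    1.9  21.3]
plate 38 [-98.  -79.4 -74. ] X [-24.1  12.2  25.6]
```

Force is 11.6 N, about 8 N above idle, and the panel has stopped moving, so it is solid. The lever is only at about 0.18, so I'll push a little further to seat the tooth.

```bash
python3 -m jog '[[0,-0.1,0,0],[0,-0.2,0,0],[0,-0.25,0,0],[0,-0.25,0,0]]'
```

```text
t: 19.6
eef_pos: [0.4752, 0.1753, 0.0829]
tool_rot: [-0.001, 0.046, 0.999, 0.002]
contact_force: [-5.3, 12.5, -4.1]
gripper_width: 0.245
grasp_force: 42.2
```

```bash
python3 -m jog '[[0,0.6,0,0],[0,1.2,0,0],[-0.05,1.8,0,0],[-0.1,2.4,0,0],[-0.1,3.0,0,0],[-0.1,3.35,0,0],[-0.1,3.35,0,0],[-0.1,3.35,0,0]]'; python3 jaw.py
```

```text
t: 20.27
eef_pos: [0.4791, 0.2021, 0.0827]
tool_rot: [-0.003, 0.05, 0.999, -0.002]
contact_force: [-5.8, -4.0, 5.5]
gripper_width: 0.247
grasp_force: 43.1
panel 207 [-73.1 -36.7  -3.8] X [-26.3  -0.1  24.1]
[ -1.4 -43.7] [ 54.5 100.3] 0.4
jaw 178 [-1.9 59.8 99.2] X [-17.7   1.4  19.7]
plate 40 [-99.3 -80.  -73.9] X [-21.6  14.1  25.4]
```

```bash
python3 -m jog '[[0,0,0,0],[0,0,0,0],[0,0,0,0],[0,0,0,0],[0,0,0,0],[0,0,0,0]]' -1; python3 -m jog '[[0,0,-3,0],[0,0,-6,0],[0,0,-10,0],[0,0,-12,0],[0,0,-12,0],[0,0,-12,0]]'; python3 jaw.py
python3 - <<'E'
from h import *
from station import bot
c=bot.read_camera("scene")
cv2.imwrite('pics/s5.png',cv2.resize(c['pixels'][100:260,200:400,::-1],None,fx=3.7,fy=3.7,interpolation=cv2.INTER_CUBIC))
S=dict(np.load("scene0.npz"))
for c in(S,c):
    P=cloud(c)[145:175,295:325]; g=c["pixels"][145:175,295:325].max(-1)
    m=(P[...,2]>.095)&(P[...,2]<.13)&(g<90)&(abs(P[...,0]-.482)<.03)&(abs(P[...,1]-.19)<.04); print("grip",m.sum(),P[m].mean(0).round(4))
E
```

```text
t: 20.82
eef_pos: [0.4818, 0.2043, 0.0834]
tool_rot: [0.0, 0.049, 0.999, 0.0]
contact_force: [0.3, -0.8, -0.6]
gripper_width: 1.002
grasp_force: 0.0
t: 21.32
eef_pos: [0.4823, 0.2047, 0.2046]
tool_rot: [0.001, 0.049, 0.999, 0.001]
contact_force: [-1.2, -0.3, -0.6]
gripper_width: 1.007
grasp_force: 0.0
panel 206 [-72.9 -37.7  -3.9] X [-25.8   0.6  24.2]
[ -0.9 -42.6] [ 54.2 100.1] 2.5
jaw 186 [-1.7 50.5 97.4] X [-17.5   1.6  21.8]
plate 44 [-98.6 -79.8 -74. ] X [-24.7  11.7  25.5]
grip 56 [0.4874 0.1963 0.1145]
grip 55 [0.4876 0.1985 0.114 ]
```

View pics/s5.png

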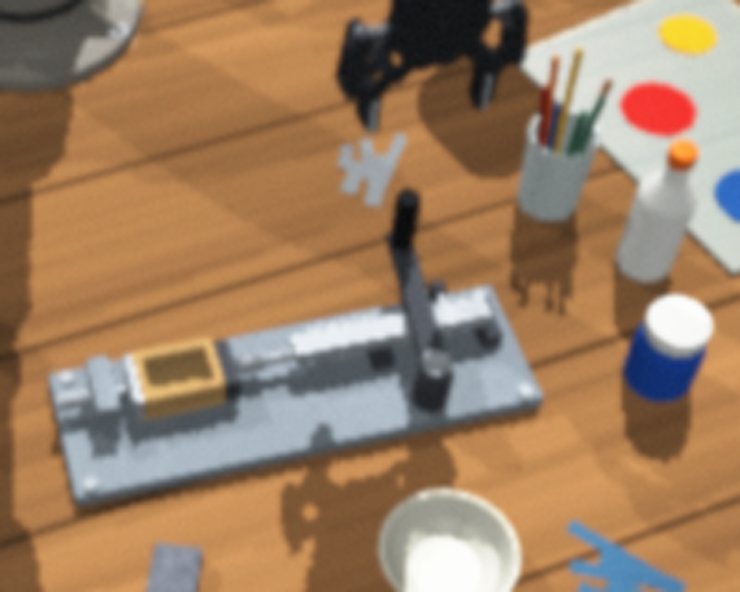

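The panel (178,375) sits tight and square between plate and jaw, and the spring is visibly shorter. The lever grip at (403,215) is fully back and the gripper is clear.

```bash
python3 -c "
from station import bot
print(bot.hand_in())"
```

```text
the job is handed in; nothing more can be done
None
```

I handed the job in at about 21 s: the panel lies square on the clamp bed, tight after seven lever strokes (jaw force estimated at 14–17 N from grip force and spring compression), with the lever fully back and the gripper clear; the judge's verdict was not shown.

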